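Load a rail tube into the V-rest and clamp it

TASK

Set the steel rail tube up in the V-rest without picking anything up: push it from the side with your fingertips so that it rolls along the bench, up the ramps and into the vee. Push its near end until the tube is fully home against the end stop, and only then press the red hold-down arm down until its rubber pad rests on the tube. Leave the grease tin, the brass brush and the loose nut where they are.

Things in the scene. Friction and masses are not known exactly. Their poses are not given: they have to be found in the camera images.
- rail_tube: Bright, lightly oiled (slippery) steel tube, 30 mm diameter, 160 mm long, 0.55 to 0.85 kg, dark bore in each end, four dark ports in a row along its side that face up at the start. Origin: its centre, on the axis (15 mm above the bench at the start); x runs along the tube. It starts on the bench, on the ramp side (+y) of the V-rest, roughly parallel to the vee; it lies still until pushed sideways, then rolls freely.
- v_rest: Fixed V-rest: grey base plate 190 x 72 x 6 mm with two 28 mm wide steel cheeks, centred at x = -42 and +34 mm, forming a 90-degree vee along x, its bottom 3 mm above the bench. Origin: on the bench below the vee line, at the middle of the tube when home; x points to the end stop, y to the ramps, z up. The -y flank rises to 37 mm and stops the tube.
- ramp_foot (a point): Foot of the two ramps, on the bench 125 mm to +y of the vee line. From here each ramp rises straight to a crest 17 mm high, 14 to 19 mm to +y of the vee line, and then falls into the vee. Axes as the V-rest.
- seat (a point): Where the tube's centre must finally be: on the vee's seating axis, 24 mm above the bench, when the tube's far end touches the stop. Axes as the V-rest. The tube's axis is 32 mm high on the crest and drops to 24 mm by itself; the tube starts 20 to 36 mm short of the stop along x.
- stop (a point): Centre of the face of the round stop button, 18 mm across, 80 mm to +x of the seat and 24 mm above the bench, on a plate 44 mm wide and 42 mm high. Behind it a hinge clevis reaches to 59 mm above the bench.
- hold_down (a joint): Hinge of the smooth red hold-down arm (12 mm wide, 10 mm thick), rad: 0 is level, grows as the arm rises, limits -0.05 and 1.1; starts 0.85 to 1.0; about 0.02 with the pad on the seated tube. Stiff: it stays where it is left and takes about 2 to 5 N to push down.
- hinge_pin (a point): Centre of the arm's hinge pin: 98 mm to +x of the seat, 49 mm above the bench, pin parallel to the V-rest's y. From here the arm reaches towards -x over the vee, its rubber pad under it 60 mm from the pin. The arm's upper face is 5 mm above the pin when level.
- hold_down_knob (a point): Centre of the smooth black ball knob, 18 mm in diameter, at the free end of the hold-down arm, 93 mm from the hinge pin.
- grease_tin: Bystander: low round blue and white tin, 68 mm across, 34 mm high; origin under its centre. Loose.
- brass_brush: Bystander: wooden-handled wire brush lying on the bench, 22 x 210 x 26 mm, long along its y axis; origin under its centre. Loose.
- union_nut: Bystander: loose silvery hexagon nut, 24 x 27 x 20 mm, flat on the bench; origin under its centre.

How it is judged:
On the way, in this order (a step that is already met when the one before it is completed fails the run):
1. the tube has rolled at least about half a turn (its ports face downwards) while still on the bench or ramps (angle between rail_tube's own z axis and vertical above 2.3 rad and y of rail_tube in the frame of v_rest above 0.02 m), for 0.03 s.
2. the tube lies in the vee, with the hold-down arm still up (y of rail_tube in the frame of v_rest between -0.004 and 0.004 m and z of rail_tube in the frame of v_rest between 0.021 and 0.028 m and value of joint hold_down above 0.4 rad), for 0.2 s.
At the end, for the whole second after the job is handed in: The tube lies in the vee (axis within 3 mm of the seating axis and parallel to it within 0.03 rad), its far end within 3 mm of the stop button, at rest, and the hold-down arm is down on it (joint below 0.06 rad) (y of rail_tube in the frame of v_rest between -0.003 and 0.003 m and z of rail_tube in the frame of v_rest between 0.021 and 0.0275 m and x of rail_tube in the frame of v_rest between -0.003 and 0.003 m and angle between the x axis of rail_tube and the x axis of v_rest, either way round below 0.03 rad and value of joint hold_down below 0.06 rad and linear speed of rail_tube below 0.01 m/s); the robot touches nothing.
It fails at once if the tube is lifted off the bench on its way to the V-rest (y of rail_tube in the frame of v_rest above 0.06 m and z of rail_tube in the frame of v_rest above 0.034 m).
It fails at once if the tube is lifted clear of the ramps or the vee (axis more than 42 mm above the bench; rolling over the crest takes it to 32 mm) (z of rail_tube in the frame of v_rest above 0.042 m).
It fails at once if the hold-down arm is closed while the tube is not home against the stop (value of joint hold_down below 0.15 rad and x of rail_tube in the frame of v_rest below -0.005 m).
It fails at once if the grease tin, the brush or the nut is displaced by more than 20 mm (distance of any of grease_tin, brass_brush, union_nut from where it was at the start of the episode above 0.02 m).
It also fails if it takes over 58 s, if anything falls off the work surface, if the arm or the gripper's body presses on something with over 40 N, if the wrist force passes 120 N, or if a joint passes its speed limit or range.

ROBOT

A 6-joint arm with a two-finger parallel gripper is mounted at the origin on a cart in front of the work surface, level with it; the furniture and walls round the work are solid. World frame = base frame: x ahead of the robot, y to its left, z up, the work surface at z = 0. Lengths are in m, angles in rad, forces in N, time in s.
With the tool pointing down it reaches from about 0.275 to 0.725 m from the base axis. Payload 5.6 kg.
Tool frame: the origin (TCP) lies midway between the tips of the shut fingers; the grasp point (between the pads) lies r.pinch_z behind it (r.pinch_z is the distance from the TCP to the grasp point, in m); z points along the fingers, y is the direction in which the jaws open and shut (so a half turn about z gives the same grasp; the last joint's range is limited). The gripper opens to 85 mm and grips with 20 to 120 N. Pads are 22 mm wide; open, the fingers measure 114 mm over their backs; the gripper's body (76 mm by 85 mm) begins 54 mm behind the grasp point. The pads swing forward as they close: fully open they stand 13 mm farther back than shut.
Start: joints at [-0.885, 0.255, 0.108, 0, -1.424, -0.285], TCP at [0.215, -0.506, 0.231] pointing down, gripper open.
Joint ranges: [-2.95, 2.95], [-1.21, 1.97], [-1.09, 1.5], [-2.87, 1.71], [-2.94, -0.07], [-3.05, 3.05]. Speed limits (rad/s): [2.57, 2.57, 3.14, 3.14, 3.14, 3.14].

INTERFACE

Orientations are given as a rotation vector (axis times angle).
In Python, from cell import r, imaging, workorder gives the robot as it stands.
- The arm moves only by the tool play_rows, never from a script. Its argument "moves" is text: rows parted by semicolons, each of 5 numbers parted by spaces: the finger opening in m, from 0 to 0.0854, then the shift along the tool's x, y, z in m, then the turn about the tool's z in rad. In form: gripper x y z spin; .... A call has 1 to 10 rows; each row is the pose to reach, as a shift and turn from the pose commanded when the call began, along the tool's axes at that moment; what a row does not reach only later rows make up. A row lasts 1/12 s, in which the tool goes at most 41.7 mm and 7.16 degrees, less where a joint would pass 70% of its speed; a pose out of reach is approached as far as the arm can. A call with a gripper value outside its range is refused whole. The fingers move at their own pace and stop on an object; the grip force is fixed at half the most. Time passes only in rows, so rows that repeat a pose let the fingers close. It gives the time, the measured TCP pose, the force and the opening at its end, in the units of the state.
- r.get_state(): the state, without advancing time (a new reading comes with each control period).
- imaging.camera(name): name is "side" or "top" or "wrist"; returns a dict with "color" (420x560x3 uint8, blue, green, red), "z_map" (420x560 float32, m along the optical axis (not along the pixel's ray), 0 where there is no reading), "vfov" (degrees; the focal length in pixels is half the picture's height over the tangent of half this angle, whatever the lens; pixels are square), "cx", "cy" (the principal point, pixels), "k1" (the pictures are not rectified: a ray, as slopes to the right and down, at radius r is drawn at 1 + k1 r^2 times it, then the intrinsics apply), "xyz" and "attitude" of the camera in the world. Camera axes: x right, y down, z forward; pixel columns grow to the right and rows downward; lengths in m; the calibration is good to about 2 mm. A picture is of the moment at which its call begins.
- workorder.sign_off(): hands the job in, once; it reports no verdict.
The state is a dict: "time": time; "joint_pos": joint angles; "joint_velocities": joint speeds; "tau": joint torques, N m; "tcp_pos": TCP position; "ee_rot": TCP orientation; "wrist_force": force on the tool from outside, world axes, zero at the start; "ft_torque": the same for the moment, N m; "width": finger opening in m.
Only numpy, scipy, OpenCV 4.12 (cv2) and the standard library are available. Lean on these libraries where they do the work, as an engineer would, in place of code of your own. Each camera call takes 0.05 s, during which the arm holds its last target.

## Working session

There is one attempt and no reset: what is moved stays moved. The work goes in short steps, Python scripts to look and compute and a tool call to move; the robot and the scene stay as the last step left them, time stands still between calls to the robot, and variables do not carry over. Pictures are saved under pics/ and viewed, and the job is handed in when it is done.

Besides the shell and the picture viewer there is one more tool, called after "Call:" as name(argument=value, ...) on one line, values as JSON. play_rows: Moves the arm, as the interface text tells. Its arguments: {"type":"object","properties":{"moves":{"type":"string"}},"required":["moves"]}

```bash
ls; mkdir -p pics; python3 - <<'E'
from cell import r, imaging, workorder
import cv2,numpy as np
s=r.get_state();print({k:np.round(v,3) for k,v in s.items()}, r.pinch_z)
for n in ("side","top","wrist"):
    c=imaging.camera(n);cv2.imwrite(f"pics/{n}0.png",c["color"]);np.save(f"pics/{n}0.npy",c,allow_pickle=True)
    print(n,{k:np.round(v,3) for k,v in c.items() if k not in("color","z_map")})
E
```

```text
pics
{'time': np.float64(0.0), 'joint_pos': array([-0.885,  0.256,  0.107, -0.   , -1.424, -0.285]), 'joint_velocities': array([-0.   , -0.001,  0.001, -0.   ,  0.001, -0.001]), 'tau': array([ 1.0000e-03, -3.8664e+01,  2.3794e+01,  5.3650e+00, -6.0000e-03,
        0.0000e+00]), 'tcp_pos': array([ 0.214, -0.506,  0.23 ]), 'ee_rot': array([ 6.250e-01, -3.078e+00, -3.000e-03]), 'wrist_force': array([0.164, 0.139, 0.618]), 'ft_torque': array([ 0.001,  0.003, -0.   ]), 'width': np.float64(0.085)} 0.0187
side {'vfov': np.float64(54.137), 'cx': np.float64(277.881), 'cy': np.float64(211.476), 'k1': np.float64(-0.067), 'xyz': array([ 0.551, -0.892,  0.673]), 'attitude': array([-2.211,  0.019, -0.023])}
top {'vfov': np.float64(51.847), 'cx': np.float64(278.515), 'cy': np.float64(205.034), 'k1': np.float64(-0.105), 'xyz': array([ 0.346, -0.093,  1.064]), 'attitude': array([-2.058,  2.138, -0.247])}
wrist {'vfov': np.float64(61.149), 'cx': np.float64(277.693), 'cy': np.float64(214.873), 'k1': np.float64(-0.039), 'xyz': array([ 0.14 , -0.538,  0.374]), 'attitude': array([1.623, 2.451, 0.398])}
```

View pics/side0.png

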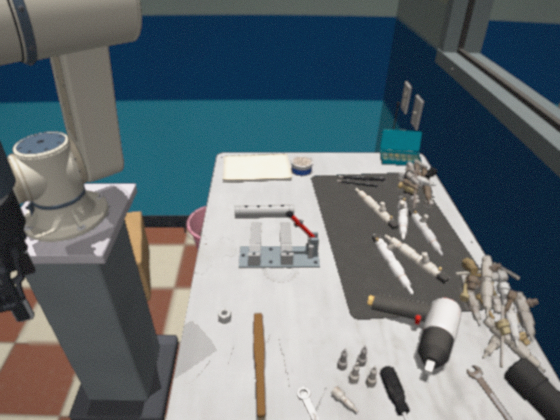

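View pics/top0.png

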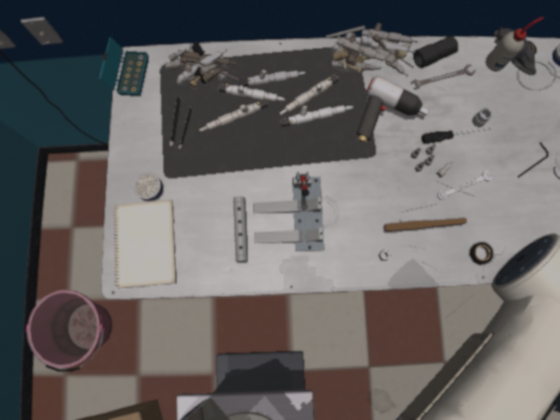

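The side view shows the V-rest near (280,257), the tube at (265,210) and the red arm at (303,225). In the top view the rest is near (308,215), the tube runs (240,197)–(240,260), the tin is at (148,187), the nut at (384,255) and the brush at (425,225).

```bash
cat > h.py <<'E'
import numpy as np,cv2
from scipy.spatial.transform import Rotation as R
def K(c):
    h,w=c["color"].shape[:2]; f=h/2/np.tan(np.radians(c["vfov"])/2)
    return np.array([[f,0,c["cx"]],[0,f,c["cy"]],[0,0,1]])
def rays(c,uv):
    uv=np.asarray(uv,float).reshape(-1,1,2)
    # distortion: slopes * (1+k1 r^2)
    p=cv2.undistortPointsIter(uv,K(c),np.array([c["k1"],0,0,0.]),None,None,(3,50,1e-9)).reshape(-1,2)
    return np.c_[p,np.ones(len(p))]
def rot(c):
    a=np.asarray(c["attitude"]); return R.from_rotvec(a) if a.shape==(3,) else R.from_matrix(a)
def onplane(c,uv,z):
    d=rot(c).apply(rays(c,uv)); o=np.asarray(c["xyz"]); z=np.broadcast_to(z,len(d))
    return o+d*((z-o[2])/d[:,2])[:,None]
def proj(c,P):
    q=rot(c).inv().apply(np.asarray(P,float).reshape(-1,3)-c["xyz"])
    return cv2.projectPoints(q,np.zeros(3),np.zeros(3),K(c),np.array([c["k1"],0,0,0.]))[0].reshape(-1,2)
def cloud(c):
    h,w=c["z_map"].shape; u,v=np.meshgrid(np.arange(w),np.arange(h))
    d=rays(c,np.c_[u.ravel(),v.ravel()])*c["z_map"].ravel()[:,None]
    return (rot(c).apply(d)+c["xyz"]).reshape(h,w,3)
def crop(c,x0,y0,x1,y1,s,fn):
    cv2.imwrite(fn,cv2.resize(c["color"][y0:y1,x0:x1],None,fx=s,fy=s,interpolation=cv2.INTER_CUBIC))
E
python3 - <<'E'
from h import *
t=np.load("pics/top0.npy",allow_pickle=True).item();s=np.load("pics/side0.npy",allow_pickle=True).item()
crop(t,215,160,345,270,6,"pics/topc.png");crop(s,220,190,340,280,6,"pics/sidec.png")
for n,p,z in [("tin",(148,187),.034),("nut",(384,255),.02),("brushA",(386,228),.02),("brushB",(466,222),.02),("tubeA",(240,197),.03),("tubeB",(240,260),.03)]:print(n,onplane(t,[p],z).round(3))
C=cloud(t);print("bench z",np.median(C[200:280,340:375,2]));
m=(C[...,2]>.005)&(C[...,2]<.1)&(C[...,0]>.25)&(C[...,0]<.6)&(C[...,1]>-.2)&(C[...,1]<.25)
cv2.imwrite("pics/hm.png",cv2.resize(np.clip(C[160:270,215:345,2]*2500,0,255).astype(np.uint8),None,fx=6,fy=6,interpolation=0))
E
```

```text
tin [[0.65  0.226 0.034]]
nut [[ 0.46 -0.35  0.02]]
brushA [[ 0.526 -0.361  0.02 ]]
brushB [[ 0.532 -0.567  0.02 ]]
tubeA [[ 0.616 -0.004  0.03 ]]
tubeB [[ 0.46  -0.001  0.03 ]]
bench z 0.0005501434774699554
```

View pics/topc.png

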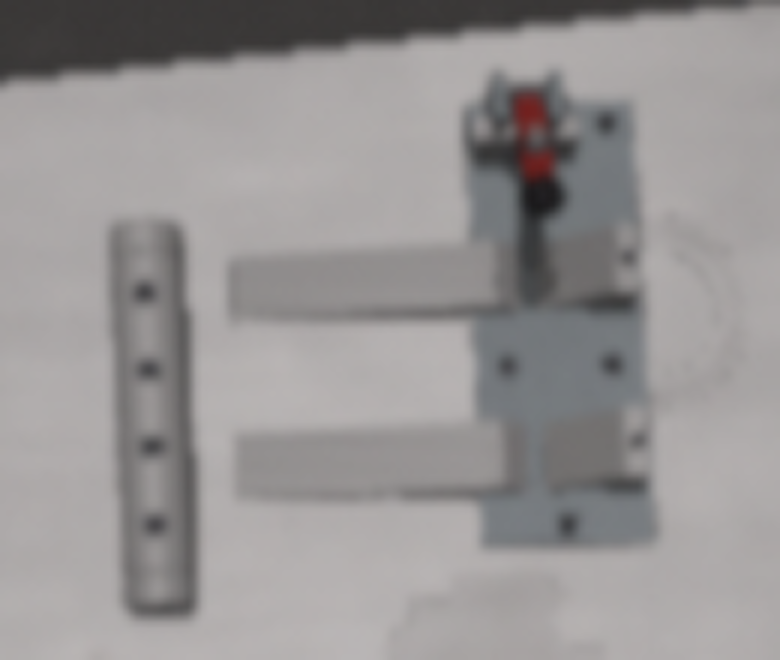

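View pics/sidec.png

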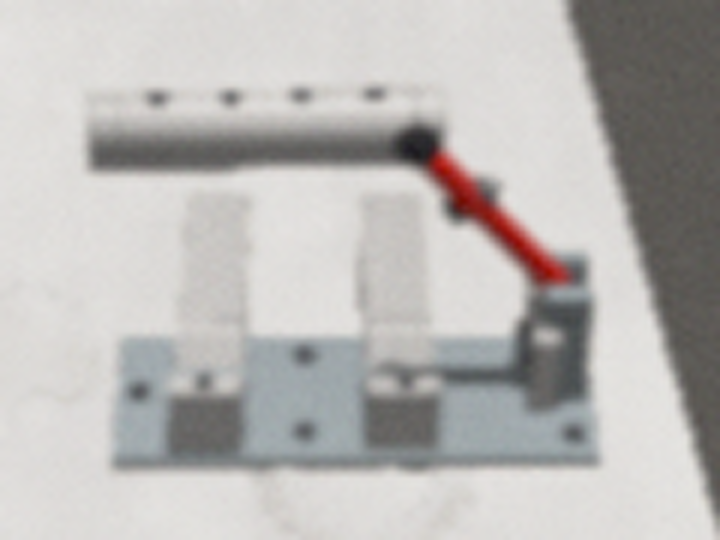

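View pics/hm.png

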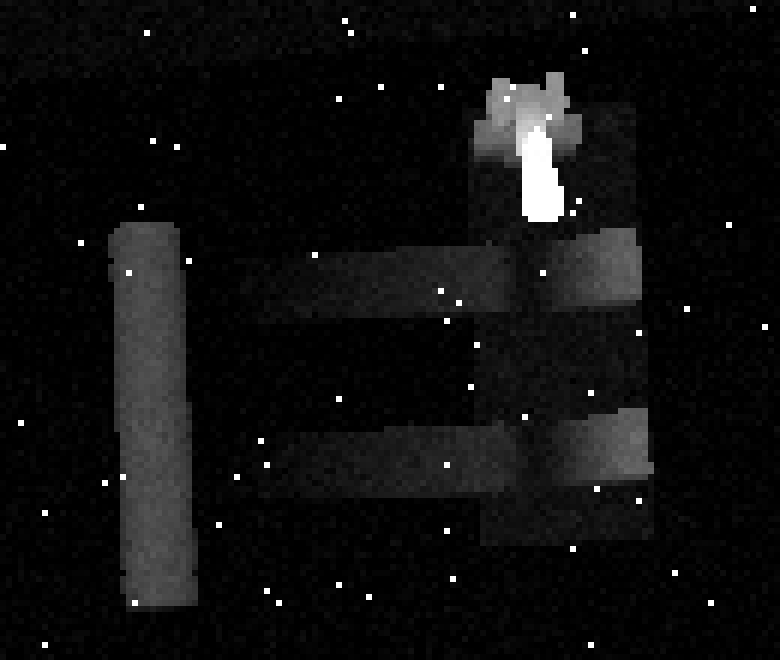

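```bash
cat > fit.py <<'E'
from h import *
def rest(t):
    f=lambda p:(np.array(p,float)+.5)/6-.5+np.array([215,160])
    co=onplane(t,f([(470,103),(632,103),(483,546),(655,541)]),.006)
    print("plate corners",co.round(4).tolist())
    l=[np.linalg.norm(co[0]-co[2]),np.linalg.norm(co[1]-co[3]),np.linalg.norm(co[0]-co[1]),np.linalg.norm(co[2]-co[3])];print("sizes",np.round(l,4))
    d=(co[0]-co[2]+co[1]-co[3])[:2];yaw=np.arctan2(d[1],d[0]);print("yaw",yaw,"centre",co.mean(0))
    # flank tops: -y cheeks, top at 37 mm
    return yaw,co.mean(0)
if __name__=="__main__":
    t=np.load("pics/top0.npy",allow_pickle=True).item();s=np.load("pics/side0.npy",allow_pickle=True).item()
    yaw,c0=rest(t)
    f=lambda p:(np.array(p,float)+.5)/6-.5+np.array([215,160])
    # ramp foot corners (z=0): upper ramp (229,258)-(229,320); lower (235,435)-(237,497)
    rf=onplane(t,f([(229,258),(229,320),(235,435),(237,497)]),0.);print("ramp feet",rf.round(4).tolist())
    # refine yaw via ramp feet line
    ey=np.array([-np.sin(yaw),np.cos(yaw)]);ex=np.array([np.cos(yaw),np.sin(yaw)])
    O=rf[:,:2].mean(0)-125e-3*ey+4e-3*ex
    print("origin from ramps",O,"from plate",c0, "ramp ctr x", (rf[:,:2]-O)@ex)
    C=cloud(t);P=C[160:270,215:345].reshape(-1,3)
    L=np.c_[(P[:,:2]-O)@ex,(P[:,:2]-O)@ey,P[:,2]]
    b=(abs(abs(L[:,0]+4)-0)>=0)
    q=L[((abs(L[:,0]-.034)<.011)|(abs(L[:,0]+.042)<.011))&(L[:,1]<-.012)&(L[:,1]>-.030)&(L[:,2]>.005)&(L[:,2]<.045)]
    print("flank: z-3-(-y) median",np.median(q[:,2]-.003+q[:,1]),len(q), [np.median((q[:,2]-.003+q[:,1])[m]) for m in (q[:,0]>0,q[:,0]<0)])
    T=L[(L[:,2]>.02)&(L[:,2]<.036)&(L[:,1]>.12)]
    W=T[:,:2];rect=cv2.minAreaRect((W*1000).astype(np.float32));print("tube rect mm in rest frame",rect)
    m=(t["color"].astype(int)); red=(m[...,2]>110)&(m[...,1]<70)&(m[...,0]<70)
    A=C[red]; A=A[(abs(A[:,0]-.6)<.12)&(abs(A[:,1]+.15)<.1)];AL=np.c_[(A[:,:2]-O)@ex,(A[:,:2]-O)@ey,A[:,2]];AL=AL[np.argsort(AL[:,0])];print("red",AL.round(3)[::4])
    # circle knob
    zk=P[(P[:,2]>.1)&(P[:,2]<.2)];print("high max",np.c_[(zk[:,:2]-O)@ex,(zk[:,:2]-O)@ey,zk[:,2]].round(3)[:6])
    print("O",O,"yaw",yaw)
E
python3 fit.py
```

```text
plate corners [[0.6706, -0.1382, 0.006], [0.6679, -0.2073, 0.006], [0.4811, -0.135, 0.006], [0.4803, -0.2056, 0.006]]
sizes [0.1895 0.1876 0.0691 0.0706]
yaw -0.013154198352868195 centre [ 0.57497806 -0.17152469  0.006     ]
ramp feet [[0.608, -0.0336, 0.0], [0.5812, -0.0329, 0.0], [0.5321, -0.0342, 0.0], [0.5061, -0.0344, 0.0]]
origin from ramps [ 0.55918978 -0.15883338] from plate [ 0.57497806 -0.17152469  0.006     ] ramp ctr x [ 0.04715055  0.02032612 -0.02871925 -0.05475742]
flank: z-3-(-y) median 0.0002314948728680561 141 [np.float64(-0.00015158729621139733), np.float64(0.0004642962858679798)]
tube rect mm in rest frame ((-22.113784790039062, 156.88995361328125), (157.93092346191406, 28.933565139770508), 2.153258800506592)
red [[0.08  0.001 0.08 ]
 [0.089 0.    0.067]]
high max [[ 0.07   0.001  0.103]
 [ 0.067  0.001  0.105]
 [ 0.067 -0.002  0.106]
 [ 0.065  0.003  0.103]
 [ 0.065  0.001  0.105]
 [ 0.065 -0.002  0.105]]
O [ 0.55918978 -0.15883338] yaw -0.013154198352868195
```

```bash
cat > go.py <<'E'
import sys
from h import *
from cell import r
O=np.array([.5592,-.1588]);YAW=-.0125
ex=np.array([np.cos(YAW),np.sin(YAW)]);ey=np.array([-np.sin(YAW),np.cos(YAW)])
def to(rx,ry,z,alpha=YAW-np.pi/2):
    s=r.get_state();M=R.from_rotvec(s["ee_rot"]).as_matrix()
    w=O+rx*ex+ry*ey
    d=np.r_[w,z]-s["tcp_pos"]
    a0=np.arctan2(M[1,0],M[0,0]);sp=-((alpha-a0+np.pi)%(2*np.pi)-np.pi)
    tl=s["tcp_pos"][:2]-O
    print("t",round(float(s["time"]),2),"tcp rest",(tl@ex).round(4),(tl@ey).round(4),s["tcp_pos"][2].round(4),"tilt",M[:,2].round(4),"F",np.round(s["wrist_force"],2),"w",round(float(s["width"]),4))
    print("shift",(M.T@d).round(4),"spin",round(sp,4),"dist",np.linalg.norm(d).round(3))
if __name__=="__main__": to(*map(float,sys.argv[1:]))
E
python3 go.py -0.022 0.2 0.231
```

```text
t 0.15 tcp rest -0.3403 -0.3515 0.2306 tilt [-6.0e-04  1.3e-03 -1.0e+00] F [ 0.05  0.94 -0.3 ] w 0.0852
shift [-5.130e-01  3.773e-01  1.000e-04] spin -1.1576 dist 0.637
```

Call:
play_rows(moves="0.085 -0.513 0.377 0 -1.158; 0.085 -0.513 0.377 0 -1.158; 0.085 -0.513 0.377 0 -1.158; 0.085 -0.513 0.377 0 -1.158; 0.085 -0.513 0.377 0 -1.158; 0.085 -0.513 0.377 0 -1.158; 0.085 -0.513 0.377 0 -1.158; 0.085 -0.513 0.377 0 -1.158; 0.085 -0.513 0.377 0 -1.158; 0.085 -0.513 0.377 0 -1.158")

```text
time: 0.98
tcp_pos: [0.4278, -0.1461, 0.2314]
ee_rot: [-2.215, 2.227, -0.0]
wrist_force: [0.5, -0.2, 0.5]
width: 0.0846
```

```bash
python3 go.py -0.022 0.205 0.231
```

```text
t 0.98 tcp rest -0.1315 0.011 0.2314 tilt [ 2.e-04  1.e-04 -1.e+00] F [ 0.46 -0.18  0.53] w 0.0846
shift [-0.1932 -0.1109  0.0004] spin 0.0072 dist 0.223
```

Call:
play_rows(moves="0.085 -0.194 -0.111 0 0.007; 0.085 -0.194 -0.111 0 0.007; 0.085 -0.194 -0.111 0 0.007; 0.085 -0.194 -0.111 0 0.007; 0.085 -0.194 -0.111 0 0.007; 0.085 -0.194 -0.111 0 0.007; 0.085 -0.194 -0.111 0.18 0.007; 0.085 -0.194 -0.111 0.18 0.007; 0.085 -0.194 -0.111 0.18 0.007; 0.085 -0.194 -0.111 0.18 0.007")

```text
time: 1.82
tcp_pos: [0.5404, 0.0445, 0.0629]
ee_rot: [-2.2, 2.242, -0.0]
wrist_force: [2.3, -0.1, -0.8]
width: 0.0848
```

```bash
python3 go.py -0.022 0.205 0.0; python3 - <<'E'
from h import *
from cell import imaging
for n in ("side","top"):
    c=imaging.camera(n);np.save(f"pics/{n}1.npy",c,allow_pickle=True)
    crop(c,*((200,130,340,235) if n=="side" else (180,150,320,255)),5,f"pics/{n}1.png")
E
```

```text
t 1.82 tcp rest -0.0213 0.2031 0.0629 tilt [ 4.e-04  3.e-04 -1.e+00] F [ 2.25 -0.08 -0.82] w 0.0848
shift [-0.0019  0.0007  0.0629] spin -0.0062 dist 0.063
```

View pics/side1.png

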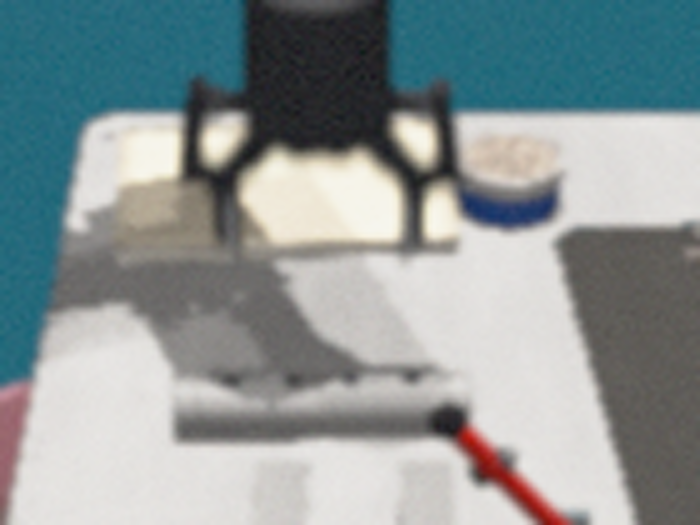

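View pics/top1.png

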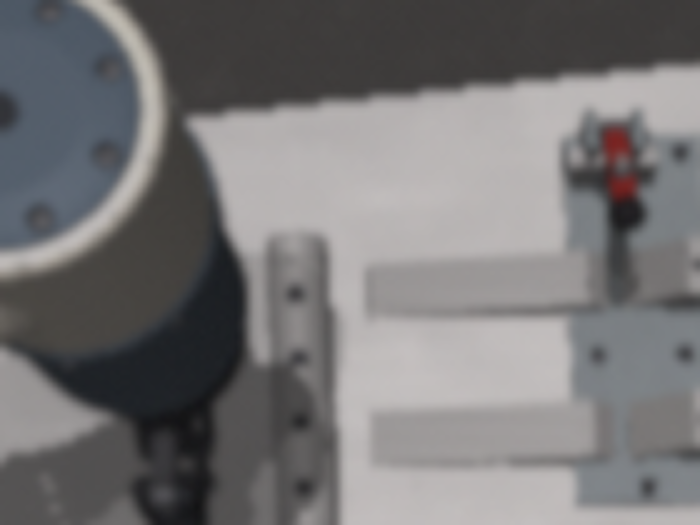

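```bash
python3 - <<'E'
from h import *
c=np.load("pics/side1.npy",allow_pickle=True).item()
d=rot(c).apply(rays(c,[(247,180),(282.5,179.7)]));o=c["xyz"]
for y in(.0345,.0445):print((o+d*((y-o[1])/d[:,1])[:,None]).round(4))
C=cloud(c);print(C[172:182,247],C[172:182,282])
E
```

```text
[[0.4953 0.0345 0.087 ]
 [0.5897 0.0345 0.0876]]
[[0.4947 0.0445 0.0807]
 [0.5901 0.0445 0.0813]]
[[0.49556346 0.04466469 0.10564959]
 [0.49563747 0.0416602  0.10438645]
 [0.49565363 0.03962509 0.1025392 ]
 [0.49550245 0.04037695 0.09897879]
 [0.49554033 0.03797735 0.09735451]
 [0.49558616 0.03544782 0.09581682]
 [0.49554277 0.03439816 0.09335945]
 [0.49539412 0.03508462 0.0898062 ]
 [0.49528769 0.03506524 0.0866844 ]
 [0.49521348 0.03450856 0.08389395]] [[0.5880095  0.0353595  0.11094339]
 [0.58800075 0.0339093  0.10875849]
 [0.58808671 0.03485524 0.10510437]
 [0.58811926 0.0344448  0.10226964]
 [0.58819676 0.03516522 0.09872666]
 [0.58836518 0.03817117 0.0937447 ]
 [0.58830116 0.03531417 0.09240428]
 [0.58844966 0.0378023  0.08770675]
 [0.58842092 0.03583021 0.08580562]
 [0.58847944 0.03604669 0.08251426]]
```

Call:
play_rows(moves="0.085 -0.002 0 0.03 -0.006; 0.085 -0.002 0 0.055 -0.006; 0.085 -0.002 0 0.06 -0.006; 0.085 -0.002 0 0.065 -0.006; 0.085 -0.002 0 0.068 -0.006; 0.085 -0.002 0 0.068 -0.006")

```text
time: 2.42
tcp_pos: [0.542, 0.0467, -0.0019]
ee_rot: [-2.206, 2.234, -0.002]
wrist_force: [-0.1, 0.6, 0.5]
width: 0.0849
```

```bash
python3 go.py -0.022 0.150 -0.006
```

```text
t 2.42 tcp rest -0.0197 0.2052 -0.0019 tilt [ 2.4e-03  5.0e-04 -1.0e+00] F [-0.08  0.55  0.46] w 0.0849
shift [0.0553 0.0023 0.0041] spin -0.0003 dist 0.055
```

Call:
play_rows(moves="0.085 0.008 0.002 0.004 0; 0.085 0.015 0.002 0.004 0; 0.085 0.019 0.002 0.004 0; 0.085 0.023 0.002 0.004 0; 0.085 0.027 0.002 0.004 0; 0.085 0.031 0.002 0.004 0; 0.085 0.035 0.002 0.004 0; 0.085 0.039 0.002 0.004 0; 0.085 0.043 0.002 0.004 0; 0.085 0.047 0.002 0.004 0")

```text
time: 3.25
tcp_pos: [0.5382, -0.0009, -0.0074]
ee_rot: [2.207, -2.236, -0.0]
wrist_force: [-0.2, 2.2, 0.6]
width: 0.0851
```

```bash
python3 go.py -0.022 0.120 0; cat > tube.py <<'E'
import sys
from go import *
from cell import imaging
k=sys.argv[1]
c=imaging.camera("side");np.save(f"pics/side{k}.npy",c,allow_pickle=True);crop(c,200,150,340,270,5,f"pics/side{k}.png")
c=imaging.camera("top");np.save(f"pics/top{k}.npy",c,allow_pickle=True);crop(c,190,140,340,265,5,f"pics/top{k}.png")
E
python3 tube.py 2
```

```text
t 3.25 tcp rest -0.023 0.1576 -0.0074 tilt [-1.e-04  0.e+00 -1.e+00] F [-0.2   2.16  0.6 ] w 0.0851
shift [ 0.0376 -0.001  -0.0074] spin -0.0005 dist 0.038
```

View pics/side2.png

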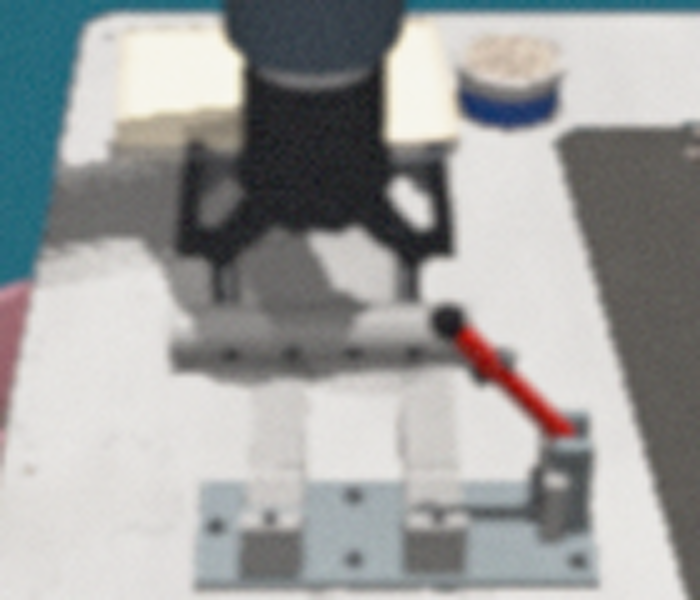

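View pics/top2.png

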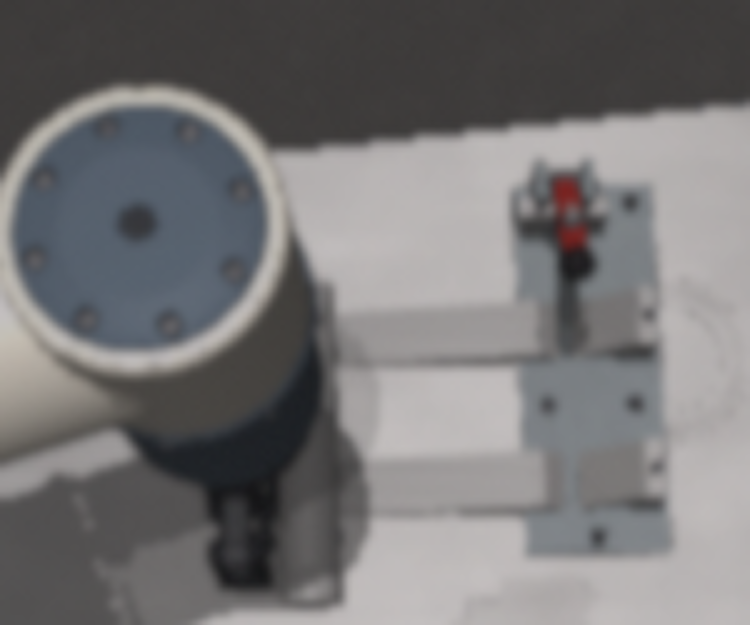

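Call:
play_rows(moves="0.085 0.004 -0.001 -0.001 0; 0.085 0.008 -0.001 -0.001 0; 0.085 0.012 -0.001 -0.002 0; 0.085 0.016 -0.001 -0.003 0; 0.085 0.020 -0.001 -0.003 0; 0.085 0.024 -0.001 -0.004 0; 0.085 0.028 -0.001 -0.005 0; 0.085 0.032 -0.001 -0.005 0; 0.085 0.036 -0.001 -0.006 0; 0.085 0.040 -0.001 -0.007 0")

```text
time: 4.18
tcp_pos: [0.5386, -0.041, -0.0004]
ee_rot: [2.207, -2.236, -0.0]
wrist_force: [0.4, 3.4, 1.6]
width: 0.0847
```

```bash
python3 go.py -0.022 0.080 0;python3 tube.py 3
```

```text
t 4.18 tcp rest -0.0221 0.1175 -0.0004 tilt [-2.e-04 -0.e+00 -1.e+00] F [0.44 3.41 1.57] w 0.0847
shift [ 0.0375 -0.0001 -0.0004] spin -0.0005 dist 0.038
```

View pics/side3.png

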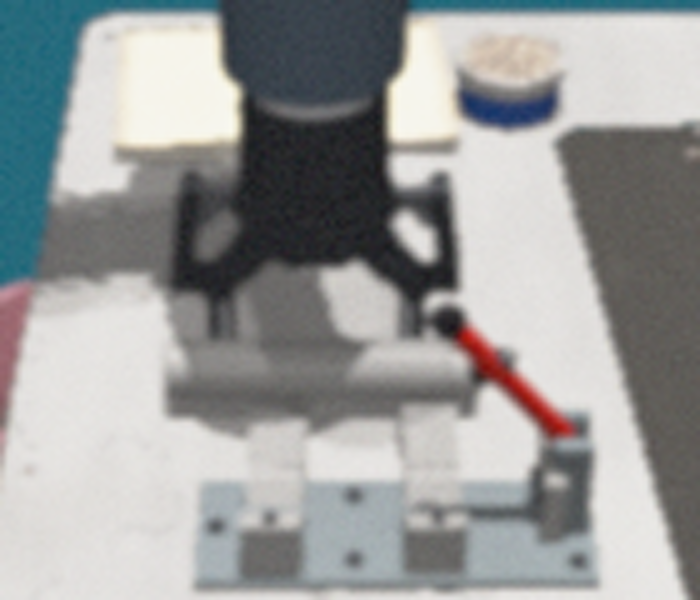

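The ports are now out of sight, facing down. The tube is square on the ramps, from crop (168,380) to (472,378), so I'll keep going.

Call:
play_rows(moves="0.085 0.004 0 0 0; 0.085 0.008 0 -0.001 0; 0.085 0.012 0 -0.002 0; 0.085 0.016 0 -0.002 0; 0.085 0.020 0 -0.003 0; 0.085 0.024 0 -0.004 0; 0.085 0.028 0 -0.004 0; 0.085 0.032 0 -0.005 0; 0.085 0.036 0 -0.006 0; 0.085 0.040 0 -0.006 0")

```text
time: 5.12
tcp_pos: [0.5382, -0.081, 0.0058]
ee_rot: [-2.207, 2.236, -0.0]
wrist_force: [0.4, 3.5, 1.8]
width: 0.085
```

```bash
python3 go.py -0.022 0.040 0.011;python3 tube.py 4
```

```text
t 5.12 tcp rest -0.0219 0.0776 0.0058 tilt [ 2.e-04  0.e+00 -1.e+00] F [0.36 3.49 1.83] w 0.085
shift [ 0.0376  0.0001 -0.0052] spin -0.0005 dist 0.038
```

View pics/side4.png

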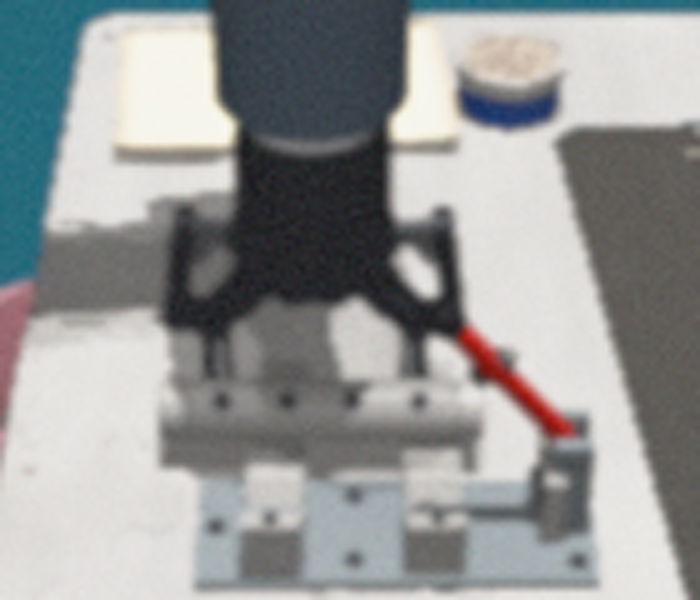

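Call:
play_rows(moves="0.085 0.004 0 0 0; 0.085 0.008 0 -0.001 0; 0.085 0.012 0 -0.002 0; 0.085 0.016 0 -0.002 0; 0.085 0.020 0 -0.003 0; 0.085 0.024 0 -0.004 0; 0.085 0.028 0 -0.004 0; 0.085 0.031 0 -0.005 0; 0.085 0.034 0 -0.005 0; 0.085 0.036 0 -0.006 0")

```text
time: 6.05
tcp_pos: [0.5373, -0.1173, 0.0114]
ee_rot: [2.206, -2.235, -0.0]
wrist_force: [0.0, -0.9, -0.6]
width: 0.0851
```

```bash
python3 go.py -0.022 0.036 0.011;python3 tube.py 5
```

```text
t 6.05 tcp rest -0.0224 0.0412 0.0114 tilt [-1.e-03 -5.e-04 -1.e+00] F [ 0.03 -0.9  -0.59] w 0.0851
shift [ 0.0052 -0.0004  0.0004] spin -0.0007 dist 0.005
```

View pics/side5.png

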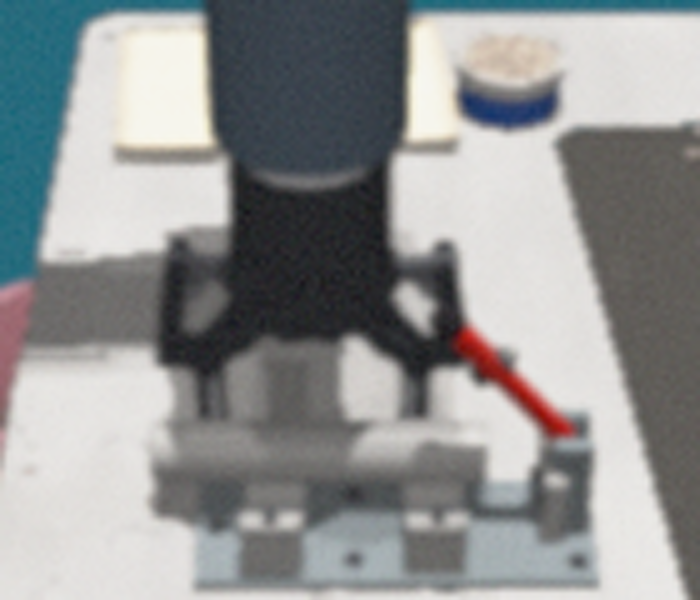

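View pics/top5.png

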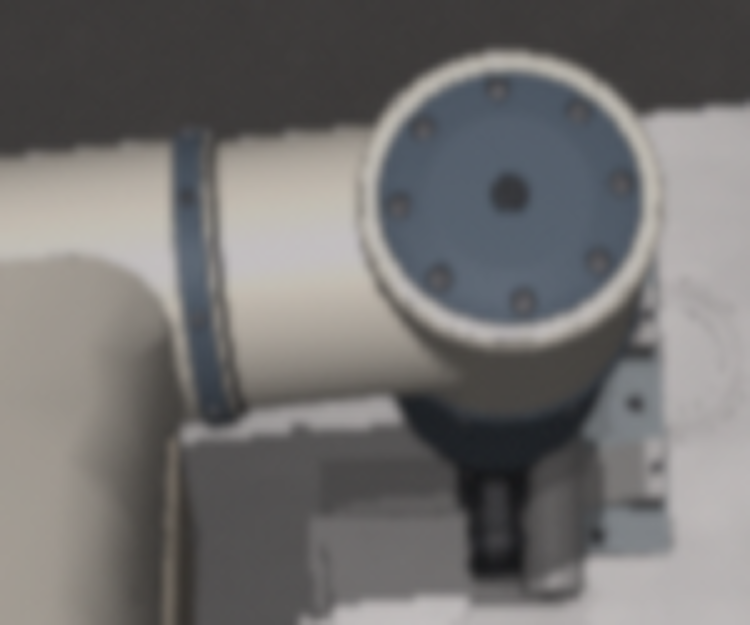

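```bash
cat > tl.py <<'E'
import sys
from go import *
from cell import imaging
def loc(c,y0=-.03,y1=.06):
    P=cloud(c).reshape(-1,3);c0=P[:,:2]-O;L=np.c_[c0@ex,c0@ey,P[:,2]]
    for lo,hi in((-.12,-.06),(-.02,.015),(.045,.075)):
        m=(L[:,0]>lo)&(L[:,0]<hi)&(L[:,1]>y0)&(L[:,1]<y1)&(L[:,2]>.012)&(L[:,2]<.05);q=L[m]
        if len(q)<8: print(lo,len(q));continue
        # circle radius 15 in (y,z), median-robust fit
        from scipy.optimize import least_squares
        f=least_squares(lambda p:np.hypot(q[:,1]-p[0],q[:,2]-p[1])-.015,[np.median(q[:,1]),np.median(q[:,2])-.008],loss="soft_l1",f_scale=.001)
        print("x",lo,hi,"n",len(q),"axis y,z",f.x.round(4),"xrange",np.percentile(q[:,0],[1,99]).round(4))
if __name__=="__main__":
    loc(np.load(sys.argv[1],allow_pickle=True).item())
E
python3 tl.py pics/side5.npy
```

```text
x -0.12 -0.06 n 250 axis y,z [0.0145 0.0317] xrange [-0.1007 -0.0606]
x -0.02 0.015 n 195 axis y,z [0.0141 0.0314] xrange [-0.0183  0.0148]
x 0.045 0.075 n 78 axis y,z [0.014 0.031] xrange [0.0454 0.0577]
```

The tube sits right on the crest (y≈14, z≈31.5 mm) and is parallel. I'll nudge it a few millimetres more.

Call:
play_rows(moves="0.085 0.002 0 0 0; 0.085 0.004 0 0 0; 0.085 0.006 0 0 0; 0.085 0.007 0 0 0; 0.085 0.007 0 0 0; 0.085 0.007 0 0 0")

```text
time: 6.65
tcp_pos: [0.5376, -0.1236, 0.0116]
ee_rot: [2.207, -2.236, -0.0]
wrist_force: [0.4, 0.5, 0.1]
width: 0.0851
```

```bash
python3 go.py -0.022 0.036 0.011;python3 tube.py 6;python3 tl.py pics/side6.npy
```

```text
t 6.65 tcp rest -0.0221 0.035 0.0116 tilt [-1.e-04  0.e+00 -1.e+00] F [0.45 0.54 0.08] w 0.0851
shift [-0.001  -0.0001  0.0006] spin -0.0006 dist 0.001
x -0.12 -0.06 n 271 axis y,z [0.0005 0.0241] xrange [-0.1001 -0.0601]
x -0.02 0.015 n 195 axis y,z [-0.0001  0.0234] xrange [-0.0182  0.0148]
x 0.045 0.075 n 80 axis y,z [0.0008 0.0231] xrange [0.0452 0.0592]
```

Call:
play_rows(moves="0.085 -0.02 0 0 0; 0.085 -0.04 0 -0.005 0; 0.085 -0.04 0 -0.045 0; 0.085 -0.04 0 -0.085 0; 0.085 -0.04 0.04 -0.1 0; 0.0 -0.02 0.075 -0.1 0; 0 0.01 0.100 -0.1 0; 0 0.035 0.118 -0.1 0; 0 0.035 0.118 -0.1 0; 0 0.035 0.118 -0.1 0")

```text
time: 7.58
tcp_pos: [0.4184, -0.1578, 0.112]
ee_rot: [-2.204, 2.238, -0.001]
wrist_force: [1.0, 0.7, 0.5]
width: 0.025
```

```bash
python3 go.py -0.135 0 0.016
```

```text
t 7.58 tcp rest -0.1408 -0.0008 0.112 tilt [ 8.e-04 -0.e+00 -1.e+00] F [1.03 0.7  0.54] w 0.025
shift [-0.0008 -0.0057  0.096 ] spin -0.0026 dist 0.096
```

Call:
play_rows(moves="0 0 0 0.02 0; 0 0 0 0.04 0; 0 0 0 0.06 0; 0 0 0 0.08 0; 0 0 0 0.09 0; 0 0 0 0.096 0; 0 0 0 0.096 0")

```text
time: 8.17
tcp_pos: [0.4189, -0.1565, 0.0145]
ee_rot: [2.207, -2.234, -0.003]
wrist_force: [1.0, 1.3, -0.5]
width: -0.0001
```

```bash
python3 go.py -0.120 0 0.016; python3 tube.py 7;python3 tl.py pics/side7.npy
```

```text
t 8.17 tcp rest -0.1403 0.0006 0.0145 tilt [-2.4e-03  1.0e-04 -1.0e+00] F [ 1.02  1.28 -0.47] w -0.0001
shift [ 0.0006 -0.0203 -0.0016] spin 0.0002 dist 0.02
x -0.12 -0.06 n 229 axis y,z [-0.0002  0.0234] xrange [-0.1001 -0.0601]
x -0.02 0.015 n 194 axis y,z [0.0002 0.0234] xrange [-0.0182  0.0148]
x 0.045 0.075 n 78 axis y,z [0.0008 0.0232] xrange [0.0451 0.0592]
```

View pics/side7.png

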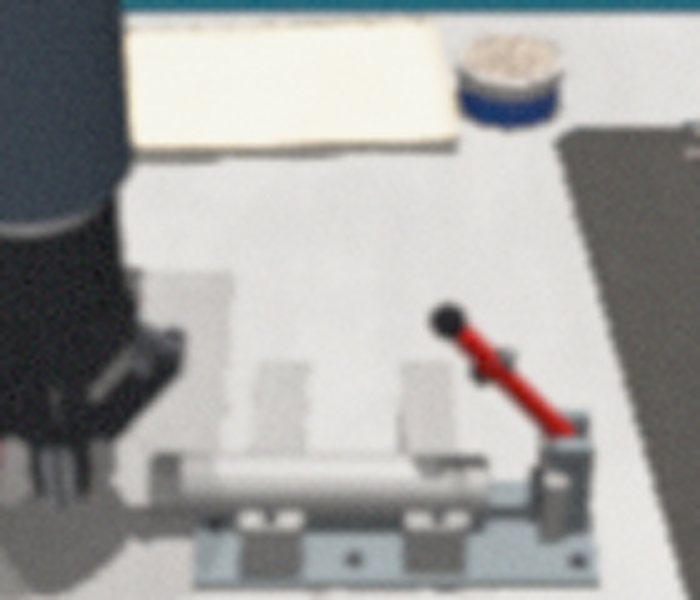

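Call:
play_rows(moves="0 0 -0.006 -0.002 0; 0 0 -0.012 -0.002 0; 0 0 -0.017 -0.002 0; 0 0 -0.021 -0.002 0; 0 0 -0.024 -0.002 0; 0 0 -0.027 -0.002 0; 0 0 -0.030 -0.002 0; 0 0 -0.033 -0.002 0; 0 0 -0.035 -0.002 0; 0 0 -0.036 -0.002 0")

```text
time: 9.1
tcp_pos: [0.4549, -0.1575, 0.0173]
ee_rot: [2.206, -2.236, -0.001]
wrist_force: [-2.8, -0.2, -0.6]
width: -0.0
```

```bash
python3 go.py -0.120 0 0.016; python3 tube.py 8;python3 tl.py pics/side8.npy
```

```text
t 9.1 tcp rest -0.1044 0.0 0.0173 tilt [-1.e-03  2.e-04 -1.e+00] F [-2.8  -0.16 -0.62] w -0.0
shift [0.0001 0.0156 0.0013] spin -0.0007 dist 0.016
x -0.12 -0.06 n 285 axis y,z [0.0003 0.024 ] xrange [-0.1187 -0.0601]
x -0.02 0.015 n 193 axis y,z [0.0001 0.0233] xrange [-0.0182  0.0148]
x 0.045 0.075 n 127 axis y,z [0.0005 0.0231] xrange [0.0452 0.0667]
```

View pics/side8.png

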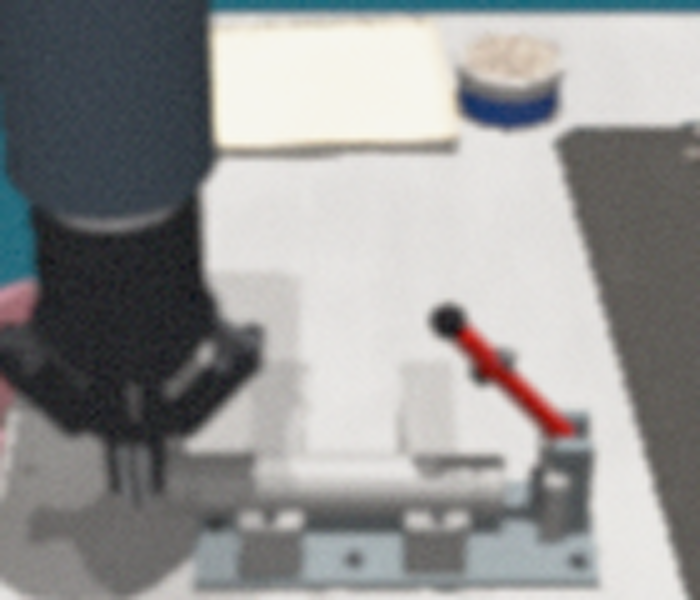

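Call:
play_rows(moves="0 0 -0.002 0 0; 0 0 -0.004 0 0; 0 0 -0.006 0 0; 0 0 -0.008 0 0; 0 0 -0.009 0 0; 0 0 -0.010 0 0; 0 0 -0.011 0 0; 0 0 -0.0115 0 0; 0 0 -0.012 0 0; 0 0 -0.012 0 0")

```text
time: 10.03
tcp_pos: [0.4673, -0.1576, 0.0176]
ee_rot: [-2.207, 2.236, -0.0]
wrist_force: [-2.9, 0.2, -1.3]
width: 0.0001
```

```bash
python3 go.py -0.120 0 0.016; python3 tube.py 9;python3 tl.py pics/side9.npy
```

```text
t 10.03 tcp rest -0.0919 0.0 0.0176 tilt [ 1.e-04  0.e+00 -1.e+00] F [-2.91  0.16 -1.32] w 0.0001
shift [0.0001 0.0281 0.0016] spin -0.0005 dist 0.028
x -0.12 -0.06 n 219 axis y,z [0.0007 0.0258] xrange [-0.1072 -0.0601]
x -0.02 0.015 n 193 axis y,z [-0.0001  0.0234] xrange [-0.0182  0.0148]
x 0.045 0.075 n 166 axis y,z [0.0006 0.0232] xrange [0.0451 0.0738]
```

Not on the stop yet, since the force is still only sliding friction. I'll continue in small steps.

Call:
play_rows(moves="0 0 -0.0005 0 0; 0 0 -0.001 0 0; 0 0 -0.0015 0 0; 0 0 -0.002 0 0; 0 0 -0.0025 0 0; 0 0 -0.003 0 0")

```text
time: 10.63
tcp_pos: [0.4675, -0.1577, 0.0173]
ee_rot: [2.204, -2.234, -0.006]
wrist_force: [-10.8, 2.0, 6.2]
width: 0.0001
```

```bash
python3 go.py -0.120 0 0.016
```

```text
t 10.63 tcp rest -0.0917 -0.0 0.0173 tilt [-5.2e-03  3.0e-04 -1.0e+00] F [-10.79   1.96   6.23] w 0.0001
shift [-0.      0.0283  0.0015] spin -0.0009 dist 0.028
```

Force jumped to 11 N with no further travel, so the tube is on the stop. Backing off and checking.

Call:
play_rows(moves="0 0 0.004 0 0; 0 0 0.02 0 0; 0 0 0.035 0 0; 0 0 0.035 -0.04 0; 0 0 0.035 -0.08 0; 0 0 0.035 -0.12 0; 0 0 0.035 -0.16 0; 0 0 0.035 -0.16 0")

```text
time: 11.3
tcp_pos: [0.441, -0.1587, 0.1872]
ee_rot: [-2.201, 2.227, -0.026]
wrist_force: [1.5, -1.9, 0.6]
width: 0.0001
```

```bash
python3 go.py 0.04 0 0.16; python3 tube.py 10;python3 tl.py pics/side10.npy; python3 - <<'E'
from go import *
c=np.load("pics/side10.npy",allow_pickle=True).item()
crop(c,240,215,330,275,8,"pics/side10c.png")
P=cloud(c).reshape(-1,3);c0=P[:,:2]-O;L=np.c_[c0@ex,c0@ey,P[:,2]]
B=c["color"].reshape(-1,3).astype(int)
m=(abs(L[:,1])<.03)&(L[:,0]>0)&(L[:,0]<.11)
red=m&(B[:,2]>110)&(B[:,1]<60)&(B[:,0]<60)&(L[:,2]>.06);q=L[red];print("red",len(q));p=np.polyfit(q[:,0],q[:,2],1);print("theta",-np.arctan(p[0]),"y",np.median(q[:,1]))
k=m&(B.max(1)<60)&(L[:,2]>.1)&(L[:,0]<.07);print("knob",len(q),L[k].min(0),L[k].max(0),np.median(L[k],0))
b=L[(abs(L[:,1])<.008)&(L[:,2]>.03)&(L[:,2]<.041)&(L[:,0]<.085)];print("tube ends",np.percentile(b[:,0],[0.5,99.5]))
E
```

```text
t 11.3 tcp rest -0.1182 -0.0014 0.1872 tilt [ 0.0188 -0.0044 -0.9998] F [ 1.53 -1.9   0.59] w 0.0001
shift [-0.0014 -0.1577  0.0302] spin 0.0009 dist 0.161
x -0.12 -0.06 n 113 axis y,z [0.0002 0.0233] xrange [-0.0795 -0.0601]
x -0.02 0.015 n 195 axis y,z [0.0001 0.0234] xrange [-0.0182  0.0148]
x 0.045 0.075 n 167 axis y,z [0.0004 0.0234] xrange [0.0451 0.0738]
red 84
theta 0.8561166837272632 y -0.005054955535776948
knob 84 [ 0.03376984 -0.01041351  0.11845942] [ 0.04283935 -0.00155154  0.12761246] [ 0.03829946 -0.00649285  0.12433526]
tube ends [-0.07912305  0.08336353]
```

View pics/side10c.png

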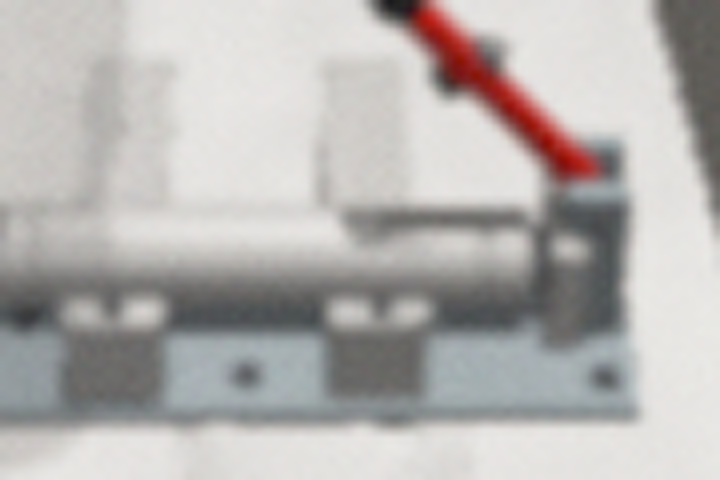

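Call:
play_rows(moves="0 -0.001 -0.04 0 0; 0 -0.001 -0.08 0 0; 0 -0.001 -0.12 0.01 0; 0 -0.001 -0.150 0.02 0; 0 -0.001 -0.150 0.03 0; 0 -0.001 -0.150 0.035 0; 0 -0.001 -0.150 0.035 0")

```text
time: 11.98
tcp_pos: [0.5839, -0.1579, 0.14]
ee_rot: [2.205, -2.234, -0.005]
wrist_force: [-0.4, -0.1, -0.1]
width: -0.0001
```

```bash
python3 go.py 0.027 0 0.118;python3 tube.py 11
```

```text
t 11.98 tcp rest 0.0247 0.0012 0.14 tilt [-4.2e-03  5.0e-04 -1.0e+00] F [-0.36 -0.12 -0.1 ] w -0.0001
shift [ 0.0012 -0.0024  0.022 ] spin -0.0006 dist 0.022
```

View pics/side11.png

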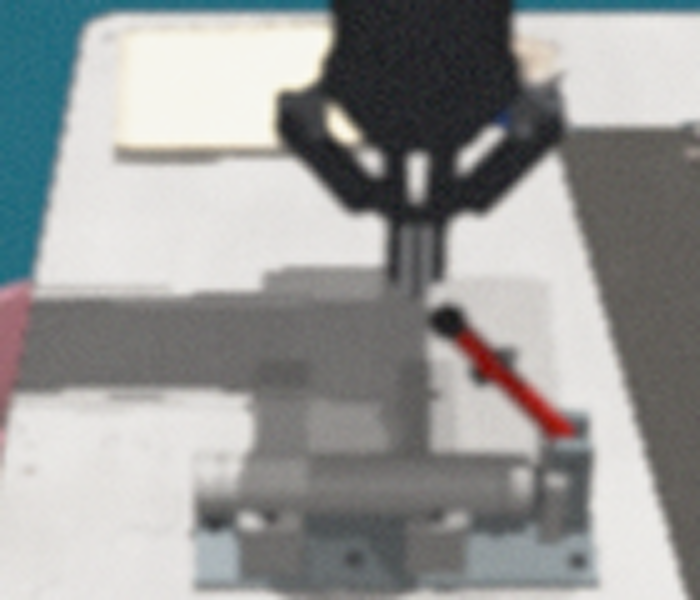

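Call:
play_rows(moves="0 0.001 -0.012 0 0; 0 0.001 -0.012 0 0; 0 0.001 -0.012 0.006 0; 0 0.001 -0.012 0.011 0; 0 0.001 -0.007 0.017 0; 0 0.001 -0.002 0.022 0; 0 0.001 0.003 0.029 0; 0 0.001 0.008 0.037 0; 0 0.001 0.010 0.042 0; 0 0.001 0.012 0.046 0")

```text
time: 12.92
tcp_pos: [0.5722, -0.159, 0.096]
ee_rot: [2.206, -2.236, -0.001]
wrist_force: [-0.6, 0.1, 2.1]
width: -0.0007
```

```bash
python3 go.py 0.006 0 0.072;python3 tube.py 12
```

```text
t 12.92 tcp rest 0.013 -0.0 0.096 tilt [-8.e-04  1.e-04 -1.e+00] F [-0.63  0.07  2.08] w -0.0007
shift [-0.      0.0069  0.024 ] spin -0.0006 dist 0.025
```

View pics/side12.png

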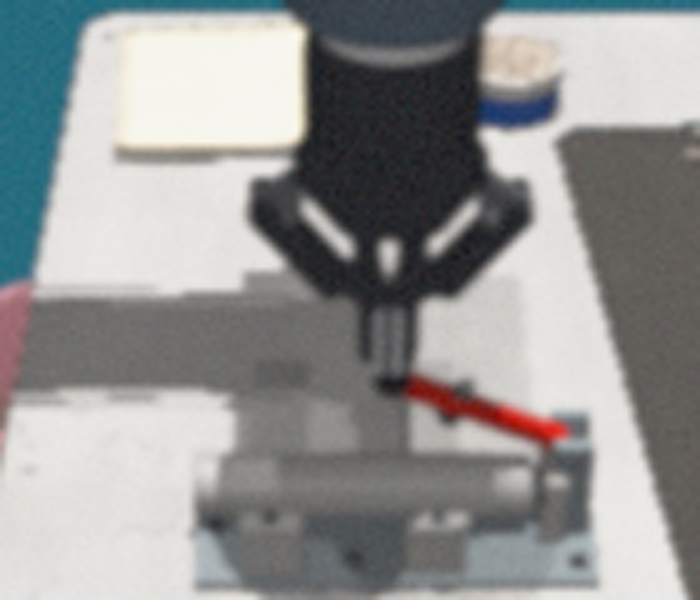

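Call:
play_rows(moves="0 0 0.002 0.005 0; 0 0 0.004 0.010 0; 0 0 0.005 0.015 0; 0 0 0.006 0.020 0; 0 0 0.007 0.024 0; 0 0 0.008 0.028 0; 0 0 0.008 0.031 0; 0 0 0.008 0.033 0; 0 0 0.008 0.034 0")

```text
time: 13.77
tcp_pos: [0.5651, -0.1589, 0.0622]
ee_rot: [2.207, -2.236, -0.001]
wrist_force: [-0.3, -0.1, 0.8]
width: -0.0001
```

```bash
python3 go.py 0.005 0 0.060
```

```text
t 13.77 tcp rest 0.0059 0.0 0.0622 tilt [-5.e-04  1.e-04 -1.e+00] F [-0.32 -0.07  0.77] w -0.0001
shift [0.     0.0009 0.0022] spin -0.0005 dist 0.002
```

Call:
play_rows(moves="0 0 0 0.0005 0; 0 0 0 0.001 0; 0 0 0 0.0015 0; 0 0 0 0.002 0; 0 0 0 0.0025 0; 0 0 0 0.003 0; 0 0 0 0.0035 0")

```text
time: 14.35
tcp_pos: [0.5652, -0.1589, 0.0591]
ee_rot: [-2.207, 2.236, -0.0]
wrist_force: [-1.3, 0.6, 2.1]
width: -0.0003
```

```bash
python3 go.py 0.005 0 0.060;python3 tube.py 13
```

```text
t 14.35 tcp rest 0.006 -0.0 0.0591 tilt [ 1.e-04 -0.e+00 -1.e+00] F [-1.28  0.56  2.08] w -0.0003
shift [-0.      0.001  -0.0009] spin -0.0005 dist 0.001
```

View pics/side13.png

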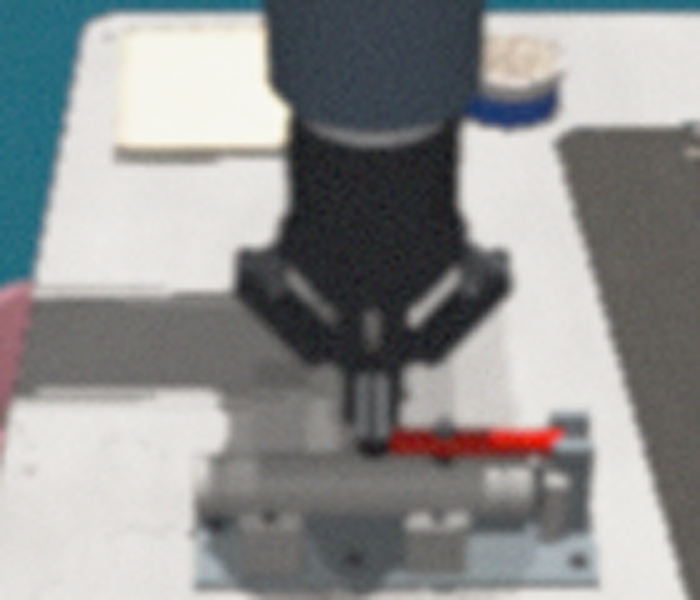

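Call:
play_rows(moves="0 0 0 0.0005 0; 0 0 0 0.001 0; 0 0 0 0.0015 0; 0 0 0 0.002 0; 0 0 0 0.002 0")

```text
time: 14.87
tcp_pos: [0.5653, -0.159, 0.0584]
ee_rot: [-2.207, 2.235, -0.001]
wrist_force: [-3.8, 1.6, 9.8]
width: -0.0002
```

```bash
python3 go.py 0.005 0 0.060
```

```text
t 14.87 tcp rest 0.0061 -0.0001 0.0584 tilt [ 8.e-04 -5.e-04 -1.e+00] F [-3.76  1.57  9.82] w -0.0002
shift [-0.0001  0.0011 -0.0016] spin -0.0 dist 0.002
```

The force rose to 9.8 N and the tip stopped, so the pad is on the tube. Lifting off and checking.

Call:
play_rows(moves="0 0 0 -0.005 0; 0 0 0 -0.03 0; 0 0 0 -0.07 0; 0 0 0 -0.11 0; 0 0 0.04 -0.12 0; 0 0 0.08 -0.12 0; 0 0 0.12 -0.12 0; 0 0 0.16 -0.12 0; 0 0 0.16 -0.12 0; 0 0 0.16 -0.12 0")

```text
time: 15.7
tcp_pos: [0.4036, -0.1568, 0.1776]
ee_rot: [-2.206, 2.235, -0.001]
wrist_force: [1.4, 0.9, 0.4]
width: 0.0002
```

```bash
python3 go.py 0 0 0.2; python3 tube.py 14;python3 tl.py pics/side14.npy; python3 - <<'E'
from go import *
c=np.load("pics/side14.npy",allow_pickle=True).item()
crop(c,230,205,330,275,7,"pics/side14c.png")
P=cloud(c).reshape(-1,3);c0=P[:,:2]-O;L=np.c_[c0@ex,c0@ey,P[:,2]]
B=c["color"].reshape(-1,3).astype(int)
red=(abs(L[:,1])<.03)&(L[:,0]>0)&(L[:,0]<.11)&(B[:,2]>110)&(B[:,1]<60)&(B[:,0]<60)&(L[:,2]>.03);q=L[red]
# pick upper face points
p=np.polyfit(q[:,0],q[:,2],1);print("red",len(q),"theta",-np.arctan(p[0]),"z range",np.percentile(q[:,2],[2,98]))
b=L[(abs(L[:,1])<.008)&(L[:,2]>.03)&(L[:,2]<.041)&(L[:,0]<.085)];print("tube ends",np.percentile(b[:,0],[0.5,99.5]))
E
```

```text
t 15.7 tcp rest -0.1557 0.0 0.1776 tilt [ 1.5e-03  2.0e-04 -1.0e+00] F [1.4  0.92 0.41] w 0.0002
shift [-1.000e-04 -1.557e-01 -2.210e-02] spin -0.0007 dist 0.157
x -0.12 -0.06 n 114 axis y,z [-0.0002  0.0233] xrange [-0.0796 -0.0601]
x -0.02 0.015 n 194 axis y,z [0.0001 0.0238] xrange [-0.0182  0.0148]
x 0.045 0.075 n 166 axis y,z [0.0003 0.0239] xrange [0.0452 0.0737]
red 121 theta -0.004030793048841158 z range [0.0462271 0.055526 ]
tube ends [-0.07925314  0.08323607]
```

View pics/side14c.png

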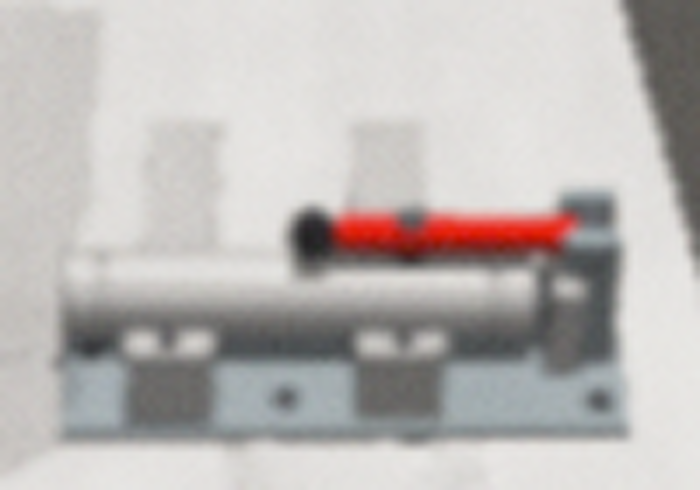

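View pics/top14.png

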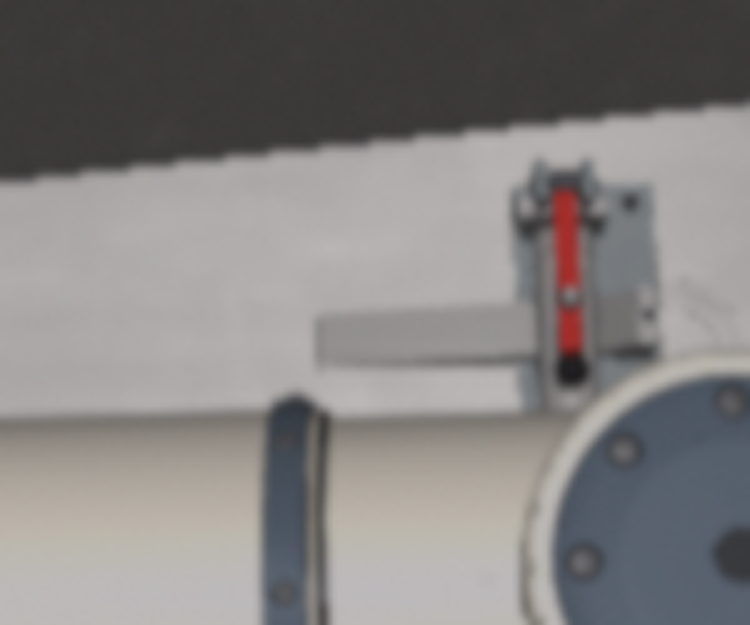

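The arm is level with its pad on the tube, the tube is against the stop, and the robot is clear. Handing in.

```bash
python3 -c "
from cell import workorder
print(workorder.sign_off())"
```

```text
the job is handed in; nothing more can be done
None
```

The tube is in the vee against the end stop, the hold-down arm is down on it, and I handed the job in at about 16 s of the 58 s allowed. No verdict is reported.

**What I did**
- I rolled the tube with the open fingertips along the bench, up the ramps and over the crest. Its ports turned out of sight underneath and came round again, so it rolled rather than slid.
- I pushed the near end with the shut fingers until travel stopped and the force jumped from 3 to 11 N.
- I pressed the knob down along its arc until the pad bottomed (about 2 N rising to 10 N), then backed well clear.

**Last checks, from the side camera**
- **In the vee:** the tube's axis is within about 0.3 mm of the vee line in y, about 23.3–23.9 mm above the bench, and parallel to it.
- **Against the stop:** its near end reads about -79.5 mm, where home is -80 mm, so the centre is within about 1 mm of the seat.
- **Hold-down arm:** it fits at about 0.00 rad, against the 0.02 expected, which is within the measurement noise. The picture shows the pad on the tube.
- **Robot:** the gripper hung free over 0.13 m above and to the side, with wrist force close to zero (under 2 N).

**Not re-measured**
- I did not locate the tin, brush and nut again at the end. The tin looked unmoved in later pictures, and the gripper did not work near any of them.
- The far-end reading of 83 mm includes the stop button, so I relied on the near end and the contact force instead.

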